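# Bring a spring probe gently up to a panel antenna and lock it

### The job

Turn the carriage's slanted clamp knob to free it, slide the carriage along the rail until its spring probe rests on the face of the panel antenna and is pushed about half way in, then turn the knob back until the carriage is fully locked, so that it stays there when you let go. Be gentle: never drive the probe hard against the panel, and do not shift or tip the panel, which only rests on the rail. Leave the things lying close around the rail where they are.

Things in the scene. Friction and masses are not known exactly. Their poses are not given: they have to be found in the camera images.
- rail: Straight test rail fixed to the table: dark base 110 mm wide, 560 mm long, with a 50 mm wide aluminium bar on it whose top is 40 mm above the table. Origin at the centre of its underside. Its y axis runs along the rail, from the carriage towards the panel antenna; x runs across it, the knob being on its -x side; z is up.
- carriage (a joint): Carriage with a black finned module (115 mm across the rail, 100 mm along, top 167 mm above the table), sliding on the rail: 0 to 0.26 m, grows towards the panel (+y of the rail). At 0 its centre is at y = -0.150 in the rail's frame. Slides easily (under 2 N) when the clamp is free, is held fast when locked. The module's upright front is 5 mm to the -x of the rail's axis.
- knob (a joint): Clamp knob on the carriage, rad, 0 to 1.3, a stop at each end. 0 = fully locked: its bar points up and down its slope, in line with the rail as seen from above. Grows as it is turned anticlockwise, looking down on the knob along its axis; free above 0.8, begins to grip below 0.6. Starts locked, within 0.1 of 0. Takes about 0.2 N m to turn.
- knob_grip (a point): Centre of the knob's black bar, on its axis, 124 mm above the table, 82 mm to the -x of the rail's axis, level with the carriage's centre. Bar 64 mm long (this point's y), 18 mm thick (its x), 34 mm deep (its z); 30 mm free below it along the axis. Its z is the knob's axis, leaning 35 degrees from vertical towards the rail's -y (away from the panel): the gripper must lean so too.
- probe (a joint): How far the spring probe is pushed in, m: 0 = right out, 0.020 = pushed home against its sleeve. Spring about 250 N/m (2.5 N at half way), so it pushes the carriage back when the clamp is free.
- probe_tip: Black rubber tip of the spring probe, 26 mm across, 12 mm thick; origin at the centre of its flat front face, 120 mm above the table, 30 mm to the +x of the rail's axis, pointing along the rail's +y. With the spring right out it is 122 mm ahead of the carriage's centre and 20 mm of bright stem shows between the tip and the dark sleeve, 28 mm across, it slides into.
- panel: Flat panel antenna, grey, 150 mm wide, 150 mm high, 36 mm thick, standing upright across the rail on a heavy dark steel saddle (100 by 110 mm, 1.5 to 2.1 kg in all) that only rests on the rail. Origin on the rail's top at the saddle's centre, 40 mm above the table. Its y axis runs along the rail, away from the carriage.
- panel_face (a point): Centre line of the panel's flat front, the face that looks at the probe, at the probe's height (120 mm above the table).
- screwdriver: Screwdriver, 190 mm long, lying in front of the rail. Leave it alone.
- power_bank: Grey power bank, a slab 140 x 70 x 16 mm lying in front of the rail; origin under its centre. Leave it alone.
- adapter_jar: Jar 60 mm across, 85 mm high, behind the rail; origin under its centre. Leave it alone.
- horn: Brass horn, 72 mm across at the foot, 94 mm high, standing mouth down behind the rail; origin under its centre. Leave it alone.
Mind the look-alikes: they are no part of the job. There is more than one size of the panel; the one meant has the size given above.

How it is judged:
By the outcome, as a careful person would: the job done as asked, in the order asked, and still so for the second after the job is handed in, with the robot touching nothing.
It also fails if it takes over 56 s, if anything falls off the work surface, if the arm or the gripper's body presses on something with over 40 N, if the wrist force passes 120 N, or if a joint passes its speed limit or range.

### The arm

A 6-joint arm with a two-finger parallel gripper is mounted at the origin on the work surface. World frame = base frame: x ahead of the robot, y to its left, z up, the work surface at z = 0. Lengths are in m, angles in rad, forces in N, time in s.
With the tool pointing down it reaches from about 0.375 to 0.9 m from the base axis. Payload 3.1 kg.
Tool frame: the origin (TCP) lies at the very end of the fingers, on their centre line; the grasp point (between the pads) lies 19 mm behind it (manip.hold_point_z is the distance from the TCP to the grasp point, in m); y points along the fingers, z is the direction in which the jaws open and shut, and the axes are right-handed (so a half turn about y gives the same grasp; the last joint's range is limited). The gripper opens to 85 mm and grips with 20 to 120 N. Pads are 22 mm wide; open, the fingers measure 114 mm over their backs; the gripper's body (76 mm by 85 mm) begins 54 mm behind the grasp point. The pads swing forward as they close: fully open they stand 13 mm farther back than shut.
Start: joints at [1.004, 0.527, 1.433, -0, 1.181, -0.178], TCP at [0.236, 0.579, 0.231] pointing down, gripper open.
Joint ranges: [-3.08, 3.08], [-0.75, 2.2], [0.22, 2.44], [-1.43, 4.57], [0, 2.65], [-2.85, 2.85]. Speed limits (rad/s): [2.79, 2.79, 3.14, 3.14, 3.14, 3.14].

### API

Orientations are given as a unit quaternion [x, y, z, w].
In Python, from station import manip, eyes, workorder gives the robot as it stands. The module is installed in compiled form; this text tells all that it offers.
- The arm moves only by the shell command python3 -m jog 'ROWS' [OPENING] [FORCE]. ROWS is JSON, a list of rows, each a list of 2 entries, a list of its own where there are three numbers: the shift along the tool's x, y, z in cm, then the turn about the tool's y in rad. A call has 1 to 20 rows; each row is the pose to reach, as a shift and turn from the pose commanded when the call began, along the tool's axes at that moment; what a row does not reach only later rows make up. A row lasts 1/12 s, in which the tool goes at most 41.7 mm and 7.16 degrees, less where a joint would pass 70% of its speed; a pose out of reach is approached as far as the arm can. A call with a gripper value outside its range is refused whole. OPENING is the finger opening in cm, from 0 to 8.54, set as the call begins (- or left out, the last holds). The fingers move at their own pace and stop on an object; FORCE is the grip in N (left out, the last holds). Time passes only in rows, so rows that repeat a pose let the fingers close. It gives the time, the measured TCP pose, the force and the opening at its end, in the units of the state.
- manip.sense(): the state, without advancing time (a new reading comes with each control period).
- eyes.snapshot(name): name is "scene" or "top" or "wrist"; returns a dict with "frame" (420x560x3 uint8, red, green, blue), "vfov" (degrees; the focal length in pixels is half the picture's height over the tangent of half this angle, whatever the lens; pixels are square), "cx", "cy" (the principal point, pixels), "k1" (the pictures are not rectified: a ray, as slopes to the right and down, at radius r is drawn at 1 + k1 r^2 times it, then the intrinsics apply), "rvec" (rotation vector, rad) and "tvec" (3), from world to camera coordinates, as OpenCV has them. Camera axes: x right, y down, z forward; pixel columns grow to the right and rows downward; lengths in m; the calibration is good to about 2 mm. A picture is of the moment at which its call begins. There is no depth.
- workorder.sign_off(): hands the job in, once; it reports no verdict.
The state is a dict: "t": time; "q": joint angles; "qd": joint speeds; "tau": joint torques, N m; "tcp_pos": TCP position; "tool_rot": TCP orientation; "force": force on the tool from outside, world axes, zero at the start; "ft_torque": the same for the moment, N m; "finger_gap": opening from 0.0 (shut) to 1.0 (fully open).
Only numpy, scipy, OpenCV 4.12 (cv2) and the standard library are available. Lean on these libraries where they do the work, as an engineer would, in place of code of your own. Each camera call takes 0.05 s, during which the arm holds its last target. There are 200 camera calls.

## Working session

There is one attempt and no reset: what is moved stays moved. The work goes in short steps, Python scripts to look and compute and a shell command to move; the robot and the scene stay as the last step left them, time stands still between calls to the robot, and variables do not carry over. Pictures are saved under pics/ and viewed, about 8 in all and at most 12, crops included, and the job is handed in when it is done.

```bash
mkdir -p pics; cat > h.py <<'E'
import numpy as np, cv2
from station import manip, eyes, workorder
from scipy.spatial.transform import Rotation as R
def snap(n,f=None):
    s=eyes.snapshot(n)
    if f: cv2.imwrite('pics/'+f,s['frame'][:,:,::-1])
    return s
def K(s):
    f=s['frame'].shape[0]/2/np.tan(np.radians(s['vfov'])/2)
    return np.array([[f,0,s['cx']],[0,f,s['cy']],[0,0,1.]]),np.array([s['k1'],0,0,0,0.])
def proj(s,P):
    k,d=K(s);return cv2.projectPoints(np.array(P,float).reshape(-1,1,3),np.array(s['rvec'],float),np.array(s['tvec'],float),k,d)[0].reshape(-1,2)
def ray(s,uv):
    k,d=K(s);p=cv2.undistortPointsIter(np.array(uv,float).reshape(-1,1,2),k,d,None,None,(3,50,1e-9)).reshape(-1,2)
    Rm=cv2.Rodrigues(np.array(s['rvec'],float))[0];D=np.c_[p,np.ones(len(p))]@Rm
    return -Rm.T@np.array(s['tvec'],float).ravel(),D
def atz(s,uv,z):
    o,D=ray(s,uv);z=np.broadcast_to(z,len(D));return o+D*((z-o[2])/D[:,2])[:,None]
E
python3 - <<'E'
from h import *
for n in('scene','top'):
    s=snap(n,n+'0.png'); print(n,ray(s,[[280,210]]),s['vfov'],s['k1'])
print(manip.sense())
E
```

```text
scene (array([0.29201727, 0.50802166, 0.75956385]), array([[ 0.30386372, -0.47298425, -0.8270334 ]])) 54.88226175563431 0.03244018145039626
top (array([0.34840339, 0.14634651, 0.99440347]), array([[ 0.24001334, -0.00560079, -0.97082937]])) 57.7241033689912 -0.04997574423439574
{'t': 0.1, 'q': array([ 1.00451483e+00,  5.28366184e-01,  1.43382828e+00,  1.80894011e-05,
        1.18140209e+00, -1.78512118e-01]), 'qd': array([ 9.34707855e-05, -7.28299918e-04, -2.30398773e-03,  3.65962007e-04,
       -2.97897180e-03,  1.43424897e-03]), 'tau': array([-2.97757315e-04, -4.43303382e+01, -1.78585696e+01, -2.29752141e-04,
        3.91658919e-03,  1.57168358e-05]), 'tcp_pos': array([0.23593676, 0.57803119, 0.23041858]), 'tool_rot': array([ 0.6945148 , -0.13650546,  0.13597888, -0.69319925]), 'force': array([ 0.54852845,  0.18977998, -0.25975929]), 'ft_torque': array([-0.0199132 , -0.04261342,  0.0068603 ]), 'finger_gap': 0.9976782617701317}
```

View pics/scene0.png

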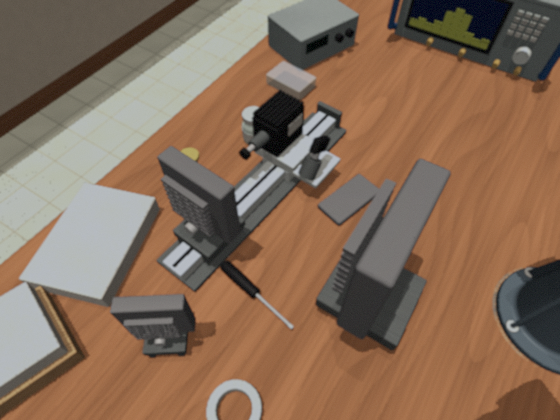

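View pics/top0.png

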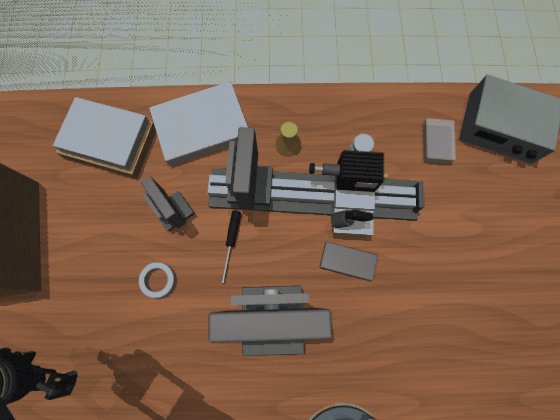

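The top view shows the rail from (209,188) to (422,200), the carriage at about (355,190), the knob at (352,217) and the correct panel at (242,165). I'll enlarge it to get sharper pixel positions.

```bash
python3 - <<'E'
import cv2
a=cv2.imread('pics/top0.png')[125:255,200:430]
cv2.imwrite('pics/c1.png',cv2.resize(a,None,fx=3.4,fy=3.4,interpolation=cv2.INTER_CUBIC))
E
```

```text
(no output)
```

View pics/c1.png

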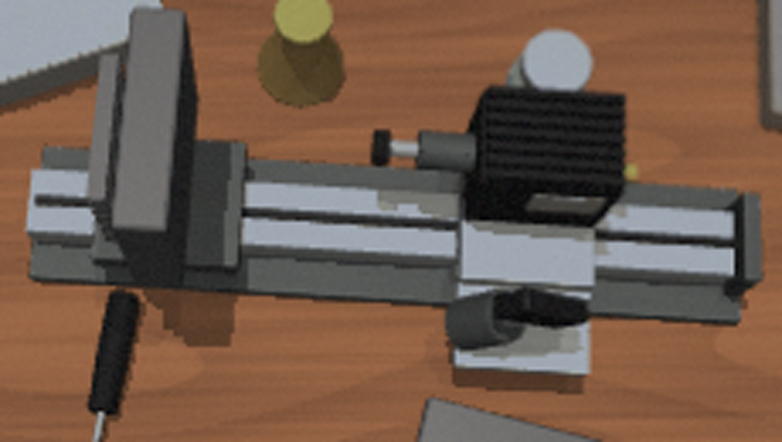

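```bash
cat > m.py <<'E'
from h import *
import pickle
s=snap('top'); c=lambda L:np.array(L)/3.4+[200,125]
up=atz(s,c([[33,168],[735,212]]),.04);lo=atz(s,c([[27,232],[735,273]]),.04)
print(up,lo)
d=(up[1]-up[0]+lo[1]-lo[0]);th=np.arctan2(-d[1],-d[0])-np.pi/2
left=(up[0]+lo[0])/2
u=np.array([-np.sin(th),np.cos(th)]);v=np.array([np.cos(th),np.sin(th)])
ctr=left[:2]-u*.28
print('th',th,'ctr',ctr,'len',(left[:2]-((up[1]+lo[1])/2)[:2])@u)
rl=lambda P:np.c_[(P[:,:2]-ctr)@v,(P[:,:2]-ctr)@u]
print('tip',rl(atz(s,c([[372,148]]),.12)),'knob',rl(atz(s,c([[543,308]]),.124)))
print('mod top',rl(atz(s,c([[488,87],[625,95]]),.167)))
print('panel top',rl(atz(s,c([[131,8],[186,10],[113,228],[165,230]]),.19)))
print('baselow',rl(atz(s,c([[32,280],[740,322]]),.0)))
E
python3 m.py
```

```text
[[ 0.68412195  0.32515928  0.04      ]
 [ 0.64045139 -0.21895736  0.04      ]] [[ 0.63234232  0.32833392  0.04      ]
 [ 0.59166919 -0.21409518  0.04      ]]
th -0.07747016787487371 ctr [0.63656218 0.04758641] len 0.5449072194757313
tip [[0.02898314 0.02297793]] knob [[-0.08183016 -0.10000654]]
mod top [[ 0.06086952 -0.05163866]
 [ 0.06123667 -0.14586323]]
panel top [[ 0.09316302  0.19418617]
 [ 0.09393065  0.1569217 ]
 [-0.06210503  0.19216713]
 [-0.06137287  0.15843289]]
baselow [[-0.05387505  0.27994358]
 [-0.05310668 -0.28182741]]
```

The rail frame is at (0.637, 0.048) with yaw -0.077, and the carriage centre is at y≈-0.100. The panel face is at y≈0.157, so the travel is about 144 mm. The moves only turn about the tool's y axis, but the knob needs a leaning tool. I'll check what the arm does at the edge of its reach, in free space.

```bash
python3 -m jog '[[[-33.2,-8,4.7],0],[[-33.2,-8,4.7],0],[[-33.2,-8,4.7],0],[[-33.2,-8,4.7],0],[[-33.2,-8,4.7],0],[[-33.2,-8,4.7],0],[[-33.2,-8,4.7],0],[[-33.2,-8,4.7],0],[[-33.2,-8,4.7],0],[[-43,-8,35],0],[[-43,-8,35],0],[[-43,-8,35],0],[[-43,-8,35],0],[[-43,-8,35],0],[[-43,-8,35],0],[[-43,-8,35],0],[[-43,-8,35],0],[[-43,-8,35],0]]'; python3 -c "
from h import *
s=manip.sense();print(s['t'],s['q'],s['tcp_pos']);print(R.from_quat(s['tool_rot']).as_matrix().round(3))"
```

```text
t: 1.65
tcp_pos: [-0.0277, 0.9341, 0.2788]
tool_rot: [-0.682, 0.139, -0.134, 0.705]
force: [-0.1, 0.1, -0.0]
finger_gap: 1.0
1.65 [1.48017327 1.04930017 0.2179895  0.00378253 1.84049925 0.29870378] [-0.02765992  0.93410125  0.27878188]
[[ 0.926 -0.001  0.379]
 [-0.378  0.034  0.925]
 [-0.013 -0.999  0.031]]
```

It leans outward a little when reaching past its limit. I'll push further out and then see whether the lean persists.

```bash
python3 -m jog '[[[-7,0,22],0],[[-7,0,22],0],[[-7,0,22],0],[[-7,0,22],0],[[-7,0,22],0],[[-7,0,22],0]]'; python3 -c "
from h import *
s=manip.sense();print(s['t'],s['q'],s['tcp_pos']);print(R.from_quat(s['tool_rot']).as_matrix().round(3))"
python3 -m jog '[[[0,0,0],0]]'; python3 -m jog '[[[4,0,-12],0],[[4,0,-12],0],[[4,0,-12],0],[[4,0,-12],0]]'; python3 -c "
from h import *
s=manip.sense();print(s['t'],s['q'],s['tcp_pos']);print(R.from_quat(s['tool_rot']).as_matrix().round(3))"
```

```text
t: 2.15
tcp_pos: [-0.0124, 0.9549, 0.24]
tool_rot: [-0.672, 0.141, -0.131, 0.715]
force: [-1.2, -0.2, -0.5]
finger_gap: 0.998
2.15 [1.4648108  1.09157033 0.21846568 0.00813514 1.76891264 0.28384675] [-0.01242185  0.95488198  0.23995714]
[[ 0.926 -0.001  0.378]
 [-0.378  0.063  0.924]
 [-0.025 -0.998  0.058]]
t: 2.23
tcp_pos: [-0.0123, 0.9546, 0.239]
tool_rot: [-0.672, 0.141, -0.132, 0.715]
force: [0.6, -0.0, -1.1]
finger_gap: 1.0
t: 2.57
tcp_pos: [-0.0221, 0.8235, 0.2311]
tool_rot: [-0.674, 0.141, -0.131, 0.713]
force: [-0.1, 0.3, 0.3]
finger_gap: 1.001
2.5667 [1.4593751  0.80136892 0.87836547 0.00863251 1.40580729 0.27466168] [-0.02209506  0.82352475  0.23105221]
[[ 0.926 -0.002  0.378]
 [-0.377  0.057  0.924]
 [-0.023 -0.998  0.052]]
```

The lean persists, because the commanded pose follows the reached one. Joint 5's limit (2.65) forces an outward lean when the arm is stretched high (q1+q2 small), so I'll go there.

```bash
python3 -m jog '[[[12,-60,-30],0],[[12,-60,-30],0],[[12,-60,-30],0],[[12,-60,-30],0],[[12,-60,-30],0],[[12,-60,-30],0],[[12,-60,-30],0],[[12,-60,-30],0],[[12,-60,-30],0],[[12,-60,-30],0],[[12,-60,-30],0],[[12,-60,-30],0],[[12,-60,-30],0],[[12,-60,-30],0],[[12,-60,-30],0],[[12,-60,-30],0]]'; python3 -c "
from h import *
s=manip.sense();print(s['t'],s['q'],s['tcp_pos']);print(R.from_quat(s['tool_rot']).as_matrix().round(3))"
```

```text
t: 3.9
tcp_pos: [-0.0231, 0.4737, 0.8011]
tool_rot: [-0.671, 0.141, -0.131, 0.716]
force: [-0.1, 0.6, 1.2]
finger_gap: 1.005
3.9 [1.37457815 0.1983738  0.44031435 0.02109153 2.43832838 0.20755185] [-0.02313537  0.47371054  0.80107984]
[[ 0.926 -0.001  0.378]
 [-0.377  0.066  0.924]
 [-0.026 -0.998  0.061]]
```

```bash
python3 -m jog '[[[-3,-26,-12],0],[[-3,-26,-12],0],[[-3,-26,-12],0],[[-3,-26,-12],0],[[-3,-26,-12],0],[[-3,-26,-12],0],[[-3,-26,-12],0],[[-3,-26,-12],0],[[-3,-26,-12],0],[[-3,-26,-12],0],[[-3,-26,-12],0],[[-3,-26,-12],0]]'; python3 -c "
from h import *
s=manip.sense();print(s['t'],s['q'],s['tcp_pos']);print(R.from_quat(s['tool_rot']).as_matrix().round(3))"
```

```text
t: 4.9
tcp_pos: [-0.0962, 0.3857, 0.8803]
tool_rot: [-0.653, 0.143, -0.129, 0.732]
force: [0.1, 0.4, 0.2]
finger_gap: 0.999
4.9 [1.52985159 0.1637507  0.21902831 0.00646938 2.64597205 0.35301536] [-0.09620691  0.38566582  0.88025872]
[[ 0.926  0.002  0.378]
 [-0.376  0.113  0.92 ]
 [-0.041 -0.994  0.105]]
```

```bash
python3 -m jog '[[[7,-10,-18],0],[[7,-10,-18],0],[[7,-10,-18],0],[[7,-10,-18],0],[[7,-10,-18],0],[[7,-10,-18],0],[[7,-10,-18],0],[[7,-10,-18],0]]'; python3 -c "
from h import *
s=manip.sense();print(s['t'],s['q'],s['tcp_pos']);print(R.from_quat(s['tool_rot']).as_matrix().round(3))"
```

```text
t: 5.57
tcp_pos: [-0.1065, 0.1943, 0.8909]
tool_rot: [-0.64, 0.144, -0.128, 0.744]
force: [-0.3, -0.6, 0.4]
finger_gap: 1.001
5.5667 [ 1.55231206 -0.15744072  0.50490125 -0.00691685  2.64586358  0.36321154] [-0.10645082  0.19429435  0.89092379]
[[ 0.926  0.006  0.378]
 [-0.375  0.148  0.915]
 [-0.05  -0.989  0.139]]
```

```bash
python3 -m jog '[[[-1,-30,0],0],[[-1,-30,0],0],[[-1,-30,0],0],[[-1,-30,0],0],[[-1,-30,0],0],[[-1,-30,0],0],[[-1,-30,0],0],[[-1,-30,0],0],[[-1,-30,0],0]]'; python3 -c "
from h import *
s=manip.sense();print(s['t'],s['q'],s['tcp_pos']);print(R.from_quat(s['tool_rot']).as_matrix().round(3))"
```

```text
t: 6.32
tcp_pos: [-0.1308, 0.1941, 0.9023]
tool_rot: [-0.628, 0.146, -0.126, 0.754]
force: [-0.5, -0.6, 0.8]
finger_gap: 0.999
6.3167 [ 1.7140706  -0.1230387   0.4405651  -0.06582302  2.6459871   0.47063496] [-0.13077505  0.1941107   0.90233751]
[[ 0.926  0.006  0.378]
 [-0.373  0.179  0.911]
 [-0.062 -0.984  0.168]]
```

The lean gain seems to be per call, since the orientation target is rebased each time, so I'll ratchet with short calls.

```bash
J="python3 -m jog"; python3 -m jog '[[[0,-30,0],0],[[0,-30,0],0]]' | grep -E "t:|tool|pos"; python3 -m jog '[[[0,-30,0],0],[[0,-30,0],0]]'| grep -E "tool"; python3 -m jog '[[[2,-30,5],0],[[2,-30,5],0]]'| grep -E "tool"; python3 -m jog '[[[0,-30,0],0],[[0,-30,0],0]]'| grep -E "tool"; python3 -c "
from h import *
s=manip.sense();print(s['t'],s['q'],s['tcp_pos']);print(R.from_quat(s['tool_rot']).as_matrix().round(3))"
```

```text
t: 6.48
tcp_pos: [-0.1356, 0.1879, 0.9121]
tool_rot: [-0.615, 0.149, -0.123, 0.764]
tool_rot: [-0.603, 0.151, -0.12, 0.774]
tool_rot: [-0.59, 0.152, -0.116, 0.784]
tool_rot: [-0.579, 0.155, -0.115, 0.792]
6.9833 [ 1.88834864 -0.12085999  0.31362854 -0.20620209  2.64632343  0.51016233] [-0.1409679   0.16586882  0.93784068]
[[ 0.925  0.003  0.379]
 [-0.362  0.304  0.881]
 [-0.113 -0.953  0.282]]
```

```bash
g(){ grep -E "tool|pos"; }; python3 -m jog '[[[0,-30,3],0]]'|g; python3 -m jog '[[[0,-30,3],0]]'|g; python3 -m jog '[[[0,-30,3],0]]'|g;python3 -m jog '[[[0,-30,3],0],[[0,-30,3],0]]'|g;python3 -m jog '[[[0,-30,3],0],[[0,-30,3],0]]'|g; python3 -c "
from h import *
s=manip.sense();print(s['t'],s['q'],s['tcp_pos']);print(R.from_quat(s['tool_rot']).as_matrix().round(3))"
```

```text
tcp_pos: [-0.1422, 0.1613, 0.9445]
tool_rot: [-0.569, 0.156, -0.113, 0.799]
tcp_pos: [-0.143, 0.1549, 0.9523]
tool_rot: [-0.558, 0.158, -0.11, 0.807]
tcp_pos: [-0.1437, 0.1469, 0.96]
tool_rot: [-0.547, 0.16, -0.108, 0.815]
tcp_pos: [-0.1365, 0.1247, 0.965]
tool_rot: [-0.537, 0.162, -0.104, 0.821]
tcp_pos: [-0.1272, 0.1023, 0.9682]
tool_rot: [-0.53, 0.164, -0.102, 0.826]
7.5667 [ 2.25822407 -0.13931187  0.21910953 -0.58277713  2.64650405  0.50311774] [-0.12724495  0.10231569  0.9682362 ]
[[ 0.926 -0.004  0.379]
 [-0.342  0.417  0.842]
 [-0.162 -0.909  0.385]]
```

```bash
g(){ grep -E "tool|pos"; }; python3 -m jog '[[[-6,-20,14],0]]'|g; python3 -m jog '[[[-6,-20,14],0]]'|g; python3 -m jog '[[[-6,-20,14],0]]'|g;python3 -m jog '[[[-4,-25,10],0]]'|g;python3 -m jog '[[[-4,-25,10],0]]'|g;python3 -m jog '[[[-4,-25,10],0]]'|g; python3 -c "
from h import *
s=manip.sense();print(s['t'],s['q'],s['tcp_pos']);print(R.from_quat(s['tool_rot']).as_matrix().round(3))"
```

```text
tcp_pos: [-0.1247, 0.1038, 0.9711]
tool_rot: [-0.528, 0.156, -0.083, 0.83]
tcp_pos: [-0.1209, 0.1158, 0.9728]
tool_rot: [-0.523, 0.161, -0.087, 0.832]
tcp_pos: [-0.1181, 0.1264, 0.9744]
tool_rot: [-0.518, 0.164, -0.09, 0.835]
tcp_pos: [-0.1157, 0.1286, 0.9756]
tool_rot: [-0.513, 0.168, -0.094, 0.837]
tcp_pos: [-0.1148, 0.1249, 0.9777]
tool_rot: [-0.507, 0.17, -0.093, 0.84]
tcp_pos: [-0.1151, 0.1205, 0.9795]
tool_rot: [-0.501, 0.17, -0.093, 0.844]
8.0667 [ 1.58303395 -0.22697176  0.22029016  0.01823992  2.64614837  0.41664108] [-0.11505644  0.12054018  0.97949686]
[[ 0.925 -0.015  0.38 ]
 [-0.327  0.481  0.814]
 [-0.195 -0.877  0.44 ]]
```

```bash
g(){ grep -E "tool|pos"; }; python3 -m jog '[[[1,-30,8],0]]'|g; python3 -m jog '[[[1,-30,8],0]]'|g; python3 -m jog '[[[1,-30,8],0]]'|g;python3 -m jog '[[[1,-30,8],0]]'|g;python3 -m jog '[[[1,-30,8],0]]'|g;python3 -m jog '[[[1,-30,8],0]]'|g; python3 -c "
from h import *
s=manip.sense();print(s['t'],s['q'],s['tcp_pos']);print(R.from_quat(s['tool_rot']).as_matrix().round(3))"
```

```text
tcp_pos: [-0.112, 0.1106, 0.9802]
tool_rot: [-0.497, 0.171, -0.095, 0.845]
tcp_pos: [-0.1084, 0.0966, 0.9815]
tool_rot: [-0.493, 0.171, -0.094, 0.848]
tcp_pos: [-0.1038, 0.0833, 0.9827]
tool_rot: [-0.488, 0.171, -0.093, 0.851]
tcp_pos: [-0.0982, 0.0708, 0.9837]
tool_rot: [-0.484, 0.171, -0.091, 0.853]
tcp_pos: [-0.0919, 0.0591, 0.9845]
tool_rot: [-0.48, 0.172, -0.09, 0.855]
tcp_pos: [-0.0852, 0.048, 0.9852]
tool_rot: [-0.476, 0.172, -0.088, 0.858]
8.5667 [ 1.8832193  -0.28724356  0.21961275 -0.32246463  2.6462536   0.36985768] [-0.0851899   0.04801863  0.98522139]
[[ 0.925 -0.013  0.379]
 [-0.315  0.531  0.787]
 [-0.212 -0.847  0.487]]
```

```bash
cat > go.py <<'E'
from h import *
import sys
def delta(p,s=None):
    s=s or manip.sense();M=R.from_quat(s['tool_rot']).as_matrix()
    return (M.T@(np.array(p)-s['tcp_pos'])*100).round(2)
if __name__=='__main__':
    s=manip.sense();print(s['t'],s['q'].round(3),s['tcp_pos'].round(4),s['force'].round(1));print(R.from_quat(s['tool_rot']).as_matrix().round(3))
    for a in sys.argv[1:]:print(a,delta(eval(a)))
E
python3 go.py "(.3,.25,.7)" "(.48,-.12,.35)"
```

```text
8.5667 [ 1.883 -0.287  0.22  -0.322  2.646  0.37 ] [-0.0852  0.048   0.9852] [0.7 0.4 0.9]
[[ 0.925 -0.013  0.379]
 [-0.315  0.531  0.787]
 [-0.212 -0.847  0.487]]
(.3,.25,.7) [35.31 34.38 16.61]
(.48,-.12,.35) [ 71.03  44.16 -22.71]
```

```bash
python3 -m jog '[[[35,34,17],0.12],[[35,34,17],0.24],[[35,34,17],0.36],[[35,34,17],0.48],[[35,34,17],0.6],[[35,34,17],0.72],[[35,34,17],0.84],[[35,34,17],0.96],[[35,34,17],1.08],[[35,34,17],1.2],[[35,34,17],1.25],[[35,34,17],1.25],[[35,34,17],1.25],[[35,34,17],1.25],[[35,34,17],1.25],[[35,34,17],1.25]]' >/dev/null; python3 go.py "(.48,-.12,.35)" "(.548,-.11,.23)"
```

```text
9.9 [ 3.082 -0.755  1.008 -1.148  2.506  2.077] [0.1866 0.0387 0.804 ] [0.4 0.6 0.7]
[[-0.068 -0.002  0.998]
 [-0.838  0.543 -0.056]
 [-0.541 -0.84  -0.039]]
(.48,-.12,.35) [35.88 29.46 31.92]
(.548,-.11,.23) [41.08 40.06 39.11]
```

```bash
python3 go.py "(-.12,.05,.85)" "(-.3,.3,.7)"
```

```text
9.9 [ 3.082 -0.755  1.008 -1.148  2.506  2.077] [0.1866 0.0387 0.804 ] [0.4 0.6 0.7]
[[-0.068 -0.002  0.998]
 [-0.838  0.543 -0.056]
 [-0.541 -0.84  -0.039]]
(-.12,.05,.85) [ -1.35  -3.19 -30.83]
(-.3,.3,.7) [-12.95  23.01 -49.61]
```

```bash
python3 -m jog '[[[-1.4,-3.2,-31],0],[[-1.4,-3.2,-31],0],[[-1.4,-3.2,-31],0],[[-1.4,-3.2,-31],0],[[-1.4,-3.2,-31],0],[[-1.4,-3.2,-31],0],[[-1.4,-3.2,-31],0],[[-1.4,-3.2,-31],0],[[-13,23,-50],0],[[-13,23,-50],0],[[-13,23,-50],0],[[-13,23,-50],0],[[-13,23,-50],0],[[-13,23,-50],0],[[-13,23,-50],0],[[-13,23,-50],0],[[-13,23,-50],0],[[-13,23,-50],0]]' >/dev/null; python3 go.py "(-.1,.45,.6)" "(.35,.35,.5)" "(.48,-.12,.35)"
```

```text
11.4 [ 0.734 -0.744  1.168  0.544  2.241  1.248] [-0.1756  0.1531  0.7671] [-0.3 -1.   1. ]
[[-0.07  -0.008  0.998]
 [-0.84   0.539 -0.055]
 [-0.538 -0.842 -0.044]]
(-.1,.45,.6) [-16.5   30.02   6.66]
(.35,.35,.5) [-5.88 32.69 52.54]
(.48,-.12,.35) [40.77 19.88 68.75]
```

```bash
python3 -m jog '[[[-6,33,52],0],[[-6,33,52],0],[[-6,33,52],0],[[-6,33,52],0],[[-6,33,52],0],[[-6,33,52],0],[[-6,33,52],0],[[-6,33,52],0],[[-6,33,52],0],[[-6,33,52],0],[[-6,33,52],0],[[-6,33,52],0],[[-6,33,52],0],[[-6,33,52],0],[[-6,33,52],0],[[-6,33,52],0],[[-6,33,52],0]]' >/dev/null; python3 go.py "(.48,-.12,.35)" "(.548,-.12,.24)"
```

```text
12.8167 [ 0.221 -0.156  1.629  0.556  1.544  0.312] [0.275  0.336  0.5295] [-0.9  0.2  0.9]
[[-0.073 -0.01   0.997]
 [-0.841  0.538 -0.056]
 [-0.536 -0.843 -0.047]]
(.48,-.12,.35) [46.47 -9.62 23.86]
(.548,-.12,.24) [51.88 -0.41 31.16]
```

```bash
python3 -m jog '[[[46,-10,24],0],[[46,-10,24],0],[[46,-10,24],0],[[46,-10,24],0],[[46,-10,24],0],[[46,-10,24],0],[[46,-10,24],0],[[46,-10,24],0],[[46,-10,24],0],[[46,-10,24],0],[[46,-10,24],0],[[46,-10,24],0],[[51,-2,30],0],[[51,-2,30],0],[[51,-2,30],0],[[51,-2,30],0],[[51,-2,30],0],[[51,-2,30],0]]' 8.5 40 >/dev/null; python3 go.py; python3 - <<'E'
from h import *
s=snap('wrist','w1.png')
ctr=np.array([.63656,.04759]);th=-.07747
u=np.array([-np.sin(th),np.cos(th)]);v=np.array([np.cos(th),np.sin(th)])
W=lambda x,y,z:np.r_[ctr+v*x+u*y,z]
c,n=np.cos(.611),np.sin(.611)
print('knob exp',proj(s,[W(-.082,-.1,.124),W(-.082,-.1+.032*c,.124+.032*n),W(-.082,-.1-.032*c,.124-.032*n)]),'tip',proj(s,[W(.03,.023,.12)]))
E
```

```text
14.3167 [-0.663  0.524  1.496  0.434  1.512 -0.706] [ 0.5363 -0.1198  0.261 ] [0.3 0.3 0.4]
[[-0.072 -0.01   0.997]
 [-0.84   0.54  -0.055]
 [-0.538 -0.842 -0.047]]
knob exp [[297.22131767 211.13316782]
 [297.39827543 173.21522706]
 [297.04064559 246.76024932]] tip [[417.51221499  88.71372795]]
```

View pics/w1.png

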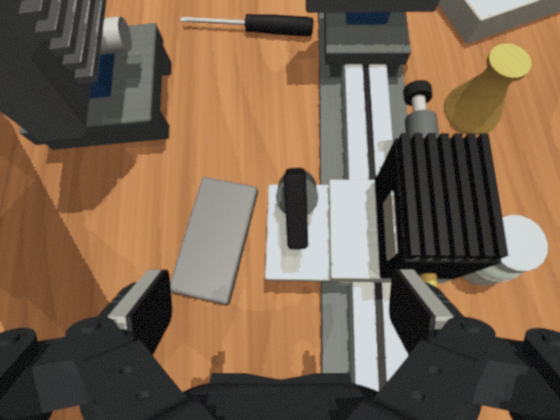

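The bar is seen at (295,170)–(298,248) against a prediction of (297,173)–(297,247), so the calibration agrees. The bar is locked and in line with the rail.

```bash
python3 go.py "(.5469,-.0355,.108)" | tail -1
```

```text
(.5469,-.0355,.108) [ 1.1  17.53  1.25]
```

```bash
python3 -m jog '[[[1.1,3,1.25],0],[[1.1,7,1.25],0],[[1.1,10.5,1.25],0],[[1.1,13.5,1.25],0],[[1.1,15.5,1.25],0],[[1.1,17,1.25],0],[[1.1,17.5,1.25],0],[[1.1,17.5,1.25],0]]' 6 40; python3 -m jog '[[[0,0,0],0],[[0,0,0],0],[[0,0,0],0],[[0,0,0],0],[[0,0,0],0],[[0,0,0],0]]' 0 40;python3 go.py "(.5469,-.0355,.108)"
```

```text
t: 15.03
tcp_pos: [0.547, -0.0354, 0.1083]
tool_rot: [-0.33, 0.643, -0.349, 0.597]
force: [-0.0, -0.6, -0.7]
finger_gap: 0.703
t: 15.53
tcp_pos: [0.5474, -0.0372, 0.1082]
tool_rot: [-0.33, 0.643, -0.35, 0.597]
force: [-3.2, -2.3, 5.9]
finger_gap: 0.212
15.5333 [-0.535  0.711  1.665  0.528  1.144 -0.782] [ 0.5474 -0.0372  0.1082] [-3.2 -2.3  5.9]
[[-0.07  -0.007  0.997]
 [-0.841  0.538 -0.056]
 [-0.536 -0.843 -0.044]]
(.5469,-.0355,.108) [-0.13  0.11 -0.06]
```

```bash
python3 -m jog '[[[0,0,0],-0.08],[[0,0,0],-0.16],[[0,0,0],-0.24],[[0,0,0],-0.32],[[0,0,0],-0.40],[[0,0,0],-0.48],[[0,0,0],-0.48]]'; python3 -m jog '[[[0,0,0],-0.08],[[0,0,0],-0.16],[[0,0,0],-0.24],[[0,0,0],-0.32],[[0,0,0],-0.40],[[0,0,0],-0.48],[[0,0,0],-0.52],[[0,0,0],-0.52]]';python3 go.py
```

```text
t: 16.12
tcp_pos: [0.5491, -0.037, 0.1086]
tool_rot: [-0.402, 0.481, -0.263, 0.733]
force: [-1.9, 0.2, 5.1]
finger_gap: 0.213
t: 16.78
tcp_pos: [0.55, -0.0366, 0.1092]
tool_rot: [-0.455, 0.277, -0.151, 0.833]
force: [1.5, 0.1, 6.2]
finger_gap: 0.209
16.7833 [-0.535  0.711  1.663  0.535  1.144 -1.783] [ 0.55   -0.0366  0.1092] [1.5 0.1 6.2]
[[ 0.801 -0.001  0.598]
 [-0.503  0.54   0.674]
 [-0.324 -0.842  0.432]]
```

The knob has turned about 1.0 rad with low forces. Now I'll slide 10.5 cm along the rail, then look.

```bash
python3 -m jog '[[[-0.5,0.6,0.79],0],[[-1.1,1.35,1.8],0],[[-1.76,2.15,2.87],0],[[-2.4,2.96,3.95],0],[[-3.1,3.77,5.03],0],[[-3.74,4.57,6.1],0],[[-4.3,5.2,6.96],0],[[-4.61,5.65,7.54],0],[[-4.61,5.65,7.54],0],[[-4.61,5.65,7.54],0]]'; python3 go.py; python3 - <<'E'
from h import *
s=snap('top','t2.png');a=s['frame'][125:225,200:370,::-1]
cv2.imwrite('pics/t2c.png',cv2.resize(a,None,fx=4.6,fy=4.6,interpolation=cv2.INTER_CUBIC))
E
```

```text
t: 17.62
tcp_pos: [0.5585, 0.0689, 0.1092]
tool_rot: [-0.455, 0.277, -0.151, 0.833]
force: [2.8, 0.3, 8.6]
finger_gap: 0.215
17.6167 [-0.36   0.695  1.71   0.622  1.052 -1.691] [0.5585 0.0689 0.1092] [2.8 0.3 8.6]
[[ 0.801 -0.     0.599]
 [-0.504  0.54   0.674]
 [-0.323 -0.842  0.433]]
```

View pics/t2c.png

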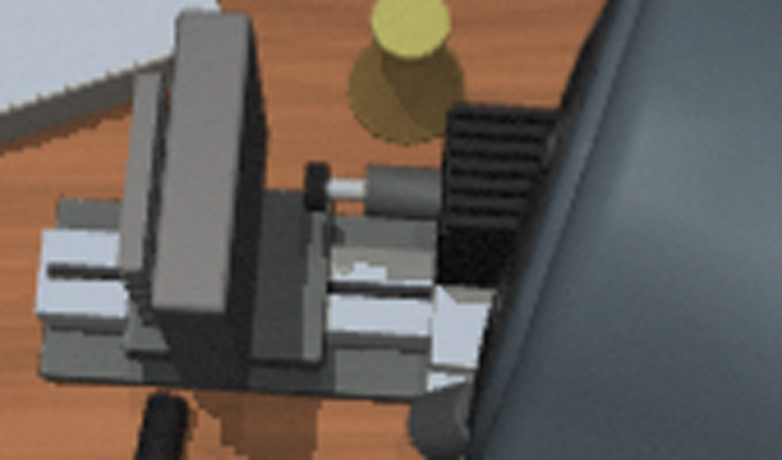

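The tip front is at crop pixel (305,187), and the carriage has followed. I'll advance close, then use the force and the visible stem.

```bash
python3 - <<'E'
from h import *
s=snap('top');ctr=np.array([.63656,.04759]);th=-.07747
u=np.array([-np.sin(th),np.cos(th)]);v=np.array([np.cos(th),np.sin(th)])
rl=lambda P:np.c_[(P[:,:2]-ctr)@v,(P[:,:2]-ctr)@u]
c=lambda L:np.array(L)/4.6+[200,125]
print(rl(atz(s,c([[305,187],[327,187],[368,187]]),.12)),rl(atz(s,c([[252,15],[225,309]]),.19)))
E
python3 -m jog '[[[-0.22,0.27,0.36],0],[[-0.44,0.54,0.72],0],[[-0.66,0.81,1.08],0],[[-0.79,0.97,1.29],0],[[-0.79,0.97,1.29],0],[[-0.79,0.97,1.29],0]]'; python3 go.py|head -1
for i in 1 2 3 ; do python3 -c "
from h import *
snap('top');s=manip.sense();print(s['force'])"; done
```

```text
[[0.02982993 0.12797643]
 [0.03054995 0.11636369]
 [0.03189701 0.09472402]] [[ 0.09314514  0.15667955]
 [-0.06023748  0.15767449]]
t: 18.22
tcp_pos: [0.5599, 0.0864, 0.1091]
tool_rot: [-0.455, 0.277, -0.151, 0.833]
force: [2.4, -0.0, 9.1]
finger_gap: 0.211
18.2167 [-0.329  0.694  1.714  0.636  1.038 -1.673] [0.5599 0.0864 0.1091] [ 2.4 -0.   9.1]
[1.88324605 0.21074391 8.16141465]
[2.73058934 0.22095577 7.94639724]
[1.63868503 0.79365812 8.10512417]
```

```bash
g(){ grep -E "pos|force"; }; python3 -m jog '[[[-0.15,0.19,0.25],0],[[-0.31,0.38,0.5],0],[[-0.31,0.38,0.5],0],[[-0.31,0.38,0.5],0]]'|g;  python3 -m jog '[[[-0.13,0.16,0.215],0],[[-0.13,0.16,0.215],0],[[-0.13,0.16,0.215],0]]'|g; python3 -m jog '[[[-0.13,0.16,0.215],0],[[-0.13,0.16,0.215],0],[[-0.13,0.16,0.215],0]]'|g; python3 -m jog '[[[-0.13,0.16,0.215],0],[[-0.13,0.16,0.215],0],[[-0.13,0.16,0.215],0]]'|g; python3 - <<'E'
from h import *
s=snap('wrist','w3.png')
E
```

```text
tcp_pos: [0.5605, 0.0933, 0.1091]
force: [2.6, -0.8, 8.3]
tcp_pos: [0.5607, 0.096, 0.1091]
force: [2.0, -0.4, 8.7]
tcp_pos: [0.5609, 0.0988, 0.1091]
force: [2.2, -0.4, 9.2]
tcp_pos: [0.5612, 0.1016, 0.1091]
force: [2.5, -1.5, 8.8]
```

View pics/w3.png

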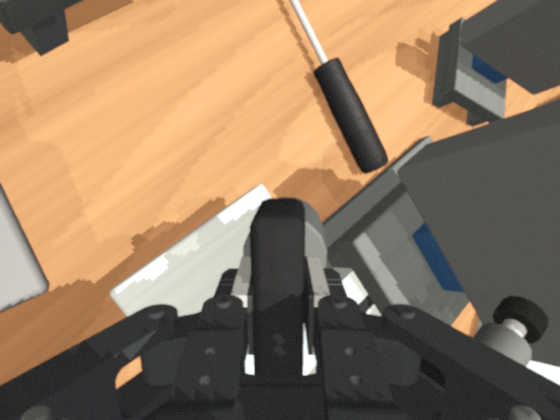

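Contact seems to begin at TCP y≈0.098. I'll advance 5 mm more and measure the visible stem.

```bash
g(){ grep -E "pos|force"; }; python3 -m jog '[[[-0.11,0.14,0.18],0],[[-0.22,0.27,0.36],0],[[-0.22,0.27,0.36],0],[[-0.22,0.27,0.36],0],[[-0.22,0.27,0.36],0]]'|g; python3 - <<'E'
from h import *
s=snap('top','t4.png');a=s['frame'][145:185,235:315,::-1]
A=cv2.resize(a,None,fx=7,fy=7,interpolation=cv2.INTER_CUBIC)
w=snap('wrist','w4.png')['frame'][270:400,430:560,::-1]
B=cv2.resize(w,None,fx=2.4,fy=2.4,interpolation=cv2.INTER_CUBIC)
C=np.zeros((A.shape[0]+B.shape[0],A.shape[1],3),np.uint8);C[:A.shape[0]]=A;C[A.shape[0]:,:B.shape[1]]=B
cv2.imwrite('pics/c4.png',C);print(manip.sense()['force'])
E
```

```text
tcp_pos: [0.5616, 0.1063, 0.1091]
force: [1.5, -3.1, 9.1]
[ 1.13243115 -2.73629354  9.42260499]
```

View pics/c4.png

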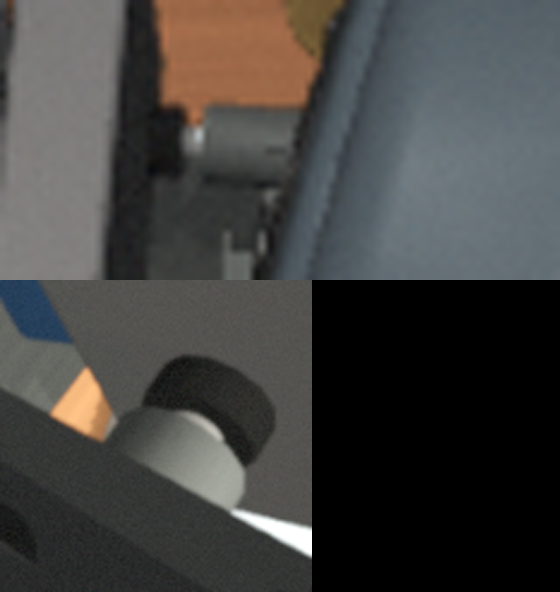

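```bash
python3 - <<'E'
from h import *
for f in('top0','t2','t4'):
    g=cv2.imread(f'pics/{f}.png',0)
    for r in range(163,172): 
        a={'top0':(307,328),'t2':(264,284),'t4':(252,272)}[f]
        if f=='top0' or r<168: print(f,r,a[0],g[r,a[0]:a[1]])
E
```

```text
top0 163 307 [111 113 107  54  49  51  52  65 113 110 111 112 109 109 109 106  81  75
  76  77  88]
top0 164 307 [108 106  85  27  25  29  32  45  95 108 108 108 108 107 106 100  50  73
  69  71  74]
top0 165 307 [106 104  77  28  32  26  30  45  87 108 108 106 105 107 104  83  51  77
  79  77  74]
top0 166 307 [108 105  82  27  36  29  29  53 114 138 126 123 118 118 115 100  51  81
  83  82  80]
top0 167 307 [110 105  61  31  31  34  30  74 156 157 153 152 151 151 151 138  67  83
  82  83  84]
top0 168 307 [107 102  58  29  32  28  28  60 128 164 165 164 164 164 165 155  81  79
  83  81  84]
top0 169 307 [104  97  52  27  30  27  32  46 102 132 136 138 139 142 143 135  57  60
  77  79  81]
top0 170 307 [ 97  93  38  26  28  25  31  49  83  95  97 103 103 109 109 102  58  67
  68  70  70]
top0 171 307 [100  94  38  17  18  23  26  53  97  98  84  84  87  87  84  53  54  60
  63  61  64]
t2 163 264 [120 118  60  35  33  35  38  62 128 118 117 109 117 113 109  97  91  92
  92  90]
t2 164 264 [120 114  52  39  37  38  48 104 170 168 165 165 162 161 160 128  95  94
  97  96]
t2 165 264 [112 108  51  36  35  39  64 144 186 185 186 187 186 185 180 114  91  92
  93  97]
t2 166 264 [ 75  75  50  35  35  33  54 128 161 164 165 165 168 171 167 120  85  87
  90  90]
t2 167 264 [ 62  60  30  29  32  34  41  86 125 125 131 133 136 139 137 102  80  81
  83  84]
t4 163 252 [ 31  32  33  33  23  30  28  27  32  82 112 153  98  94  98  93  96  95
  95  95]
t4 164 252 [ 37  35  35  34  25  25  26  26  41  99 130 178  91  94  93  96  95  97
  98  98]
t4 165 252 [ 25  37  34  34  26  22  23  24  39  95 123 135  87  90  88  91  93  94
  97  95]
t4 166 252 [ 34  32  37  33  24  23  25  26  30  81 101 108  80  83  82  83  84  82
  86  87]
t4 167 252 [34 34 27 36 25 21 20 25 26 53 70 75 71 72 73 75 78 75 77 79]
```

The stem shows about 8 mm, so the probe is in about 12 mm by picture, about 11 mm by force and about 9 mm by kinematics. That is near half way. I'll lock it now.

```bash
g(){ grep -E "pos|force|gap|rot"; }; python3 -m jog '[[[0,0,0],0.1],[[0,0,0],0.2],[[0,0,0],0.3],[[0,0,0],0.4],[[0,0,0],0.5],[[0,0,0],0.6],[[0,0,0],0.7],[[0,0,0],0.75],[[0,0,0],0.75]]'|g; python3 -m jog '[[[0,0,0],0.08],[[0,0,0],0.16],[[0,0,0],0.24],[[0,0,0],0.30],[[0,0,0],0.30]]'|g;python3 -c "
from h import *;s=manip.sense();print(s['ft_torque'])"; python3 -m jog '[[[0,0,0],0.06],[[0,0,0],0.06],[[0,0,0],0.06]]'|g;python3 -c "
from h import *;s=manip.sense();print(s['ft_torque'],R.from_quat(s['tool_rot']).as_matrix().round(3))"
```

```text
tcp_pos: [0.5596, 0.106, 0.1085]
tool_rot: [-0.369, 0.564, -0.307, 0.672]
force: [-2.1, -6.4, 10.7]
finger_gap: 0.216
tcp_pos: [0.5589, 0.1057, 0.1083]
tool_rot: [-0.321, 0.656, -0.358, 0.581]
force: [-4.4, -5.6, 9.8]
finger_gap: 0.213
[ 0.48052887 -0.97398637  0.71426979]
tcp_pos: [0.5589, 0.1053, 0.1082]
tool_rot: [-0.312, 0.671, -0.367, 0.563]
force: [-4.4, -6.4, 9.8]
finger_gap: 0.213
[ 0.05524122 -1.39884772  1.32782891] [[-0.171 -0.006  0.985]
 [-0.833  0.536 -0.141]
 [-0.527 -0.844 -0.097]]
```

The moment rises sharply past the starting angle, so the knob is at its stop. I'll release, back out along the tool axis and look.

```bash
python3 -m jog '[[[0,0,0],-0.04],[[0,0,0],-0.04],[[0,0,0],-0.04],[[0,0,0],-0.04],[[0,0,0],-0.04],[[0,-3,0],-0.04],[[0,-6,0],-0.04],[[0,-9.5,0],-0.04],[[0,-13,0],-0.04],[[0,-16,0],-0.04],[[0,-17,0],-0.04],[[0,-17,0],-0.04]]' 6; python3 - <<'E'
from h import *
s=snap('wrist','w5.png');t=snap('top','t5.png')
ctr=np.array([.63656,.04759]);th=-.07747
u=np.array([-np.sin(th),np.cos(th)]);v=np.array([np.cos(th),np.sin(th)])
W=lambda x,y,z:np.r_[ctr+v*x+u*y,z]
c,n=np.cos(.611),np.sin(.611)
y0=.043
for P in (W(-.082,y0,.124),W(-.082,y0+.032*c,.124+.032*n),W(-.082,y0-.032*c,.124-.032*n)):print(proj(s,[P]))
for r in range(163,167):print(t['frame'][r,250:274].mean(1).astype(int))
E
```

```text
t: 22.43
tcp_pos: [0.5606, 0.0142, 0.2514]
tool_rot: [-0.317, 0.662, -0.362, 0.574]
force: [-0.2, 0.5, -0.9]
finger_gap: 0.699
[[279.01254369 198.17389084]]
[[275.8460523 159.183002 ]]
[[281.98486144 234.77654128]]
[108  73  29  36  36  32  23  26  26  24  35  83 109 119  96  95  96  96
  98  96  95  92  93  93]
[108  67  31  34  33  33  32  18  26  27  45 103 128 151  94  91  95  96
  95  98  98 100  96  98]
[103  59  35  34  27  30  29  28  30  23  41  95 121 145  89  90  91  91
  92  94  95  96  97  98]
[ 99  48  36  29  33  32  22  24  23  26  34  83 106 124  78  80  82  85
  84  85  88  90  87  69]
```

View pics/w5.png

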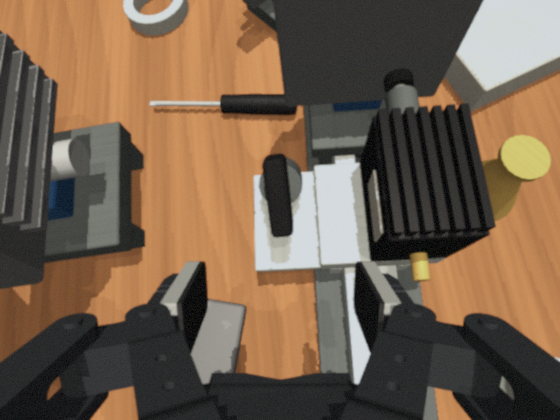

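The bar lies at (274,155)–(282,236), parallel to the prediction for angle 0, so the clamp is locked. I'll make one last numeric check of the probe compression, panel shift and bystanders.

```bash
python3 - <<'E'
from h import *
s=snap('top','t6.png')
ctr=np.array([.63656,.04759]);th=-.07747
u=np.array([-np.sin(th),np.cos(th)])
Y=lambda uv:((atz(s,uv,.12)[:,:2]-ctr)@u*1000).round(1)
print('init tipback,sleeve',Y([[314.5,168],[322.5,168]]),'t2',Y([[270.6,165],[278.6,165]]),'now',Y([[260.75,164.5],[263.55,164.5]]))
a=cv2.imread('pics/top0.png',0);b=cv2.imread('pics/t6.png',0);b5=cv2.imread('pics/t5.png',0)
for n,(r0,r1,c0,c1) in dict(panel=(122,205,228,258),panelfoot=(166,206,255,274),driver=(207,285,218,245),bank=(240,285,318,380),jar=(132,150,352,376),horn=(118,158,272,304)).items():
    t=a[r0:r1,c0:c1];m=cv2.matchTemplate(b[r0-6:r1+6,c0-6:c1+6],t,cv2.TM_CCOEFF_NORMED);_,v,_,l=cv2.minMaxLoc(m);print(n,round(v,3),np.array(l)-6)
print(manip.sense()['force'],'t5-6',np.abs(b.astype(int)-b5)[150:180,250:300].mean())
E
```

```text
init tipback,sleeve [10.7 -8.7] t2 [117.7  98.2] now [141.7 134.9]
panel 0.997 [0 0]
panelfoot 0.888 [0 0]
driver 0.998 [0 0]
bank -0.042 [6 6]
jar 0.983 [0 0]
horn 0.826 [0 0]
[-0.70274196  0.90325443  0.21113386] t5-6 2.3013333333333335
```

View pics/t6.png

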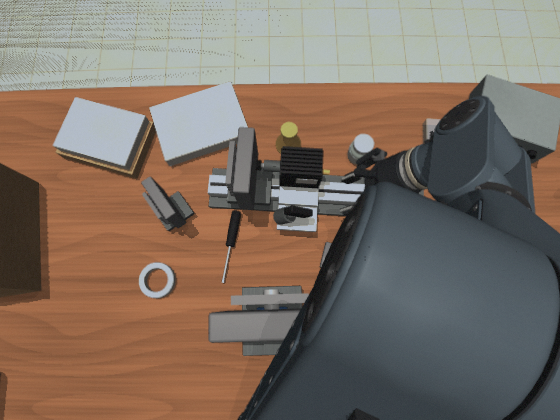

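```bash
python3 -c "
from station import workorder;print(workorder.sign_off())"
```

```text
the job is handed in; nothing more can be done
None
```

I freed the knob, slid the carriage about 143 mm until the probe was pressed into the panel face, locked the knob again, backed the gripper clear and handed the job in at about 22.5 s.

The moves could not tilt the tool directly. I got a lean of about 33° (35° was asked) by pushing the arm past its reach in free space before going to the knob.

**Last checks**
- **Knob:** I turned it back against its stop. In the wrist picture the bar lies along the rail to within about 0.02 rad of the locked position.
- **Probe:** the estimates disagree somewhat: about 12 mm pushed in from the visible stem, about 11 mm from the force, and about 9 mm from the travel and panel position. All are near half way. The stem reading did not change after I let go.
- **Panel:** it shows no shift in the top view. I saw at most about 6 N along the rail, and that was while locking.
- **Things around the rail:** the screwdriver and jar show no shift. The horn also matched at zero shift, but less sharply, because the carriage now stands beside it. The power bank was mostly hidden by the arm in the last top view, so I could not confirm it there. Nothing touched it as far as I could tell.
- **Joint limits:** while I was finding the lean, a few joints read a few thousandths of a rad past their stated ranges (for example -0.755 against -0.75). I took this as rounding in the stated limits, but I could not confirm it.

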